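# Hand-turn check of a turbo pump rotor, then cap the inlet

## Task

Check that the vacuum pump's rotor turns freely: lay the fingertips lightly on the flat hub inside the open inlet and drag it round at least one full turn clockwise seen from above, never pressing it hard down on its sprung bearing (stay below about 10 N) and keeping off the blades. Then pick up the grey cap by its knob and set it gently into the inlet, fully home and level, and let go. Leave the other things on the bench alone.

Things in the scene. Friction and masses are not known exactly. Their poses are not given: they have to be found in the camera images.
- pump: Fixed upright vacuum pump, round, 200 mm across the foot, 180 mm across the steel inlet flange, 150 mm high. A black connector box, its top 68 mm above the bench, stands out on its +x side to 123 mm from the axis. Origin at the centre of its underside, z up.
- mouth (a point): Centre of the open inlet, on the pump axis, level with the flange top, 150 mm above the bench. Bore 140 mm across. In it lies the rotor: flat smooth aluminium hub 104 mm across, ringed by 20 thin blades out to 68 mm from the axis, their tops 6 to 9 mm lower than the hub. The hub face lies 12 to 30 mm below the flange top, differently each time and not measured: feel for it.
- rotor (a joint): Rotor angle, rad, 0 at start, growing clockwise seen from above; 6.28 is one turn. A black dot on the hub 43 mm from the axis shows it. The hub sinks under pressing, 4.5 N/mm, stop after 6 mm; over about 10 N it rubs. Drag 0.05 N m: closed fingertips led round at 32 mm from the axis, without turning the hand, must press about 3 to 7 N or slip. It stops at once when let go.
- cap: Loose grey plastic protective cap, 110 to 225 g, lying on the bench right way up. Origin at the centre of its underside, z up. From below: a round plug 134 mm across and 8 mm high, which enters the 140 mm bore (3 mm play all round); a lip 156 mm across and 6 mm thick, which rests on the flange top; an upright round knob 28 mm across and 42 mm high. 56 mm high in all. Once home its underside is 8 mm below the flange top.
- cap_knob (a point): Point to grip on the cap's knob: on its axis, 38 mm above the cap's underside, 24 mm above the lip's top and 18 mm below the knob's top.
- cap_lip (a point): Centre of the underside of the cap's lip, 8 mm above the cap's underside; it coincides with point mouth when the cap is home.
- jar: Bystander: closed jar 60 mm across, 100 mm high. Origin under its centre.
- spanner: Bystander: spanner 170 mm long, lying flat. Origin under its middle.
- seal_ring: Bystander: steel centring ring 110 mm across, 12 mm high, lying flat. Origin under its centre.
- parts_tray: Bystander: low white tray 100 x 140 x 30 mm. Origin under its centre.
Mind the look-alikes: they are no part of the job. There is more than one size of the pump; the job needs the larger.

How it is judged:
By the outcome, as a careful person would: the job done as asked, in the order asked, and still so for the second after the job is handed in, with the robot touching nothing.
It also fails if it takes over 69 s, if anything falls off the work surface, if the arm or the gripper's body presses on something with over 40 N, if the wrist force passes 120 N, or if a joint passes its speed limit or range.

## Robot

A 7-joint arm with a two-finger parallel gripper is mounted at the origin on the work surface. World frame = base frame: x ahead of the robot, y to its left, z up, the work surface at z = 0. Lengths are in m, angles in rad, forces in N, time in s.
With the tool pointing down it reaches from about 0.425 to 0.875 m from the base axis. Payload 4.7 kg.
Tool frame: the origin (TCP) lies on the centre line of the jaws, within the pads' length; the fingertips stand 22 mm ahead of it and the grasp point (between the pads) lies 3 mm ahead of it; z points along the fingers, y is the direction in which the jaws open and shut (so a half turn about z gives the same grasp; the last joint's range is limited). The gripper opens to 87 mm and grips with 3 to 60 N. Pads are 19 mm wide; open, the fingers measure 117 mm over their backs; the gripper's body (75 mm by 190 mm) begins 51 mm behind the grasp point.
Start: joints at [-1.282, 0.321, -0.07, 1.45, 0.023, 1.371, -0.057], TCP at [0.176, 0.626, 0.245] pointing down, gripper open.
Joint ranges: [-2.86, 2.86], [-0.3, 2.09], [-1.38, 1.24], [0.06, 2.45], [-1.56, 4.7], [0.09, 2.05], [-2.69, 2.69]. Speed limits (rad/s): [2.57, 2.57, 3.14, 3.14, 3.14, 3.14, 3.14].

## Interface

Orientations are given as a rotation vector (axis times angle).
In Python, from bench import ctrl, imaging, close_job, finder gives the robot as it stands. The module is installed in compiled form; this text tells all that it offers.
- The arm moves only by the shell command python3 -m jog 'ROWS' [FORCE]. ROWS is JSON, a list that holds one entry, the list of rows, each a list of 7 numbers: the shift along the tool's x, y, z in cm, then the turn, a rotation vector about the tool's x, y, z in degrees, then the finger opening in cm, from 0 to 8.7. In form: [[[dx, dy, dz, ax, ay, az, claw], ...]]. A call has 1 to 12 rows; each row shifts and turns the commanded pose from where the row before left it, along the tool's axes as they then stand; what a row does not reach is not made up. A row lasts 1/10 s, in which the tool goes at most 50 mm and 8.59 degrees, less where a joint would pass 70% of its speed; a pose out of reach is approached as far as the arm can. A call is refused whole if a number of a shift passes 5 or a number of a turn 8.59, either way. A call with a gripper value outside its range is refused whole. The fingers move at their own pace and stop on an object; FORCE is the grip in N (left out, the last holds). Time passes only in rows, so rows that do not move let the fingers close. It gives the time, the measured TCP pose, the force and the opening at its end, in the units of the state.
- ctrl.get_state(): the state, without advancing time (a new reading comes with each control period).
- imaging.get_image(name): name is "side" or "top"; returns a dict with "frame" (400x640x3 uint8, red, green, blue), "intrinsics" (3x3 intrinsics, pixels), "pose" (4x4, takes a point from camera to world coordinates). Camera axes: x right, y down, z forward; pixel columns grow to the right and rows downward; lengths in m; the calibration is good to about 2 mm. A picture is of the moment at which its call begins. There is no depth.
- close_job(): hands the job in, once; it reports no verdict.
Trained networks look in the newest picture that a camera, given by its name, has taken for a name from the list of things; names that differ only in an ending like _2 or _b are one class to them, and where a whole thing is asked for, a point or a joint stands for the part that bears it (a point fixed in the world has none). Each returns a list of dicts, best first, with "conf" (0 to 1); they miss things now and then, are a little off and sometimes report something else, mostly with a low value. They report only what shows in the picture. A call takes as long as a camera call. They do not tell look-alikes from the thing itself.
- finder.trace(label, camera): "region" (400x640 bool, what is visible of it) and "point" ([row, column] as shares, 0 to 1, of the picture: columns of its width, rows of its height, amid what is visible of it).
- finder.spot_point(label, camera): "point" ([row, column] as shares, 0 to 1, of the picture: columns of its width, rows of its height: a listed point, or the origin of a listed thing).
The state is a dict: "time": time; "joint_positions": joint angles; "qd": joint speeds; "joint_torque": joint torques, N m; "position": TCP position; "tool_rot": TCP orientation; "ft_force": force on the tool from outside, world axes, zero at the start; "torque": the same for the moment, N m; "grip_width": opening from 0.0 (shut) to 1.0 (fully open).
Only numpy, scipy, OpenCV 4.12 (cv2) and the standard library are available. Lean on these libraries where they do the work, as an engineer would, in place of code of your own. Each camera call takes 0.05 s, during which the arm holds its last target. There are 200 camera calls.

## Working session

There is one attempt and no reset: what is moved stays moved. The work goes in short steps, Python scripts to look and compute and a shell command to move; the robot and the scene stay as the last step left them, time stands still between calls to the robot, and variables do not carry over. Pictures are saved under pics/ and viewed, about 8 in all and at most 12, crops included, and the job is handed in when it is done.

```bash
mkdir -p pics; cat > h.py <<'E'
import numpy as np, cv2
from bench import ctrl, imaging, finder
from scipy.spatial.transform import Rotation as R
def ray(im,uv):
    K=im["intrinsics"];P=np.array(im["pose"])
    d=P[:3,:3]@np.linalg.solve(K,[uv[0],uv[1],1]);return P[:3,3],d
def at_z(im,uv,z):
    o,d=ray(im,uv);return o+d*(z-o[2])/d[2]
def proj(im,p):
    P=np.array(im["pose"]);c=P[:3,:3].T@(np.array(p)-P[:3,3]);q=np.array(im["intrinsics"])@c;return q[:2]/q[2]
def save(im,name,crop=None,s=1):
    f=im["frame"][:,:,::-1]
    if crop: f=f[crop[1]:crop[3],crop[0]:crop[2]]
    cv2.imwrite("pics/"+name,cv2.resize(f,None,fx=s,fy=s,interpolation=cv2.INTER_CUBIC))
E
python3 - <<'E'
from h import *
np.set_printoptions(precision=4,suppress=True)
H=dict(pump=0,mouth=.15,cap=0,cap_knob=.038,cap_lip=.008,jar=0,seal_ring=0,parts_tray=0,spanner=0)
fs=[]
for c in("top","side"):
    im=imaging.get_image(c);fs.append(im["frame"]);print(c,np.array(im["pose"])[:3,3],np.array(im["pose"])[:3,2])
    for l,z in H.items():
        for d in finder.spot_point(l,c)[:3]:
            uv=np.array([d["point"][1]*640,d["point"][0]*400]);print(l,round(d["conf"],2),uv,at_z(im,uv,z))
cv2.imwrite("pics/a.png",cv2.resize(np.vstack(fs)[:,:,::-1],(480,600),interpolation=cv2.INTER_AREA))
s=ctrl.get_state();print(s)
print(R.from_rotvec(s["tool_rot"]).as_matrix())
E
```

```text
top [ 0.4583 -0.0063  0.9671] [ 0.1919 -0.0139 -0.9813]
pump 0.8 [471.872 268.8  ] [ 0.4616 -0.4133  0.    ]
pump 0.68 [384.832 254.6  ] [ 0.5021 -0.1853  0.    ]
mouth 0.75 [491.904 269.12 ] [ 0.4597 -0.395   0.15  ]
cap 0.74 [263.232 235.6  ] [0.5572 0.1369 0.    ]
cap_knob 0.78 [262.4  234.08] [0.5572 0.1334 0.038 ]
cap_lip 0.95 [260.8  238.32] [0.5493 0.142  0.008 ]
cap_lip 0.59 [260.928 234.2  ] [0.5602 0.1418 0.008 ]
cap_lip 0.25 [272.384 156.88 ] [0.7734 0.1138 0.008 ]
jar 0.81 [471.68 207.52] [ 0.6254 -0.4285  0.    ]
seal_ring 0.96 [269.376 159.   ] [0.77  0.123 0.   ]
parts_tray 0.81 [339.904 158.   ] [ 0.7705 -0.0731  0.    ]
spanner 0.8 [161.6 190. ] [0.6855 0.4149 0.    ]
side [ 0.5435 -0.8784  0.6509] [ 0.089   0.8464 -0.5251]
pump 0.79 [263.68 365.12] [ 0.4622 -0.4193  0.    ]
pump 0.65 [283.776 280.68 ] [ 0.5066 -0.1842  0.    ]
mouth 0.76 [256.576 330.52 ] [ 0.4672 -0.4582  0.15  ]
mouth 0.63 [276.48 233.2 ] [ 0.5012 -0.1834  0.15  ]
cap 0.73 [294.016 210.8  ] [0.5468 0.1435 0.    ]
cap 0.52 [297.6 201.4] [0.5618 0.2023 0.    ]
cap_knob 0.96 [297.6  202.32] [0.5604 0
[... 390 characters left out ...]
8  0.    ]
spanner 0.69 [320.  170.8] [0.6634 0.4271 0.    ]
spanner 0.68 [281.92 281.8 ] [ 0.5019 -0.1876  0.    ]
{'time': 1.0, 'joint_positions': array([-1.282 ,  0.321 , -0.0701,  1.4505,  0.0226,  1.3708, -0.0569]), 'qd': array([-0.0004, -0.0005, -0.0011,  0.0002,  0.    , -0.0011,  0.0006]), 'joint_torque': array([  0.0006, -49.1116,  -0.4027, -31.2771,  -0.0636,   0.034 ,
         0.    ]), 'position': array([0.1764, 0.6256, 0.2445]), 'tool_rot': array([0.4302, 3.112 , 0.    ]), 'ft_force': array([ 0.5474, -0.6349,  1.0235]), 'torque': array([-0.0099,  0.0098, -0.0094]), 'grip_width': 0.9990226052433645}
[[-0.9625  0.2713  0.    ]
 [ 0.2713  0.9625  0.    ]
 [-0.      0.     -1.    ]]
```

View pics/a.png

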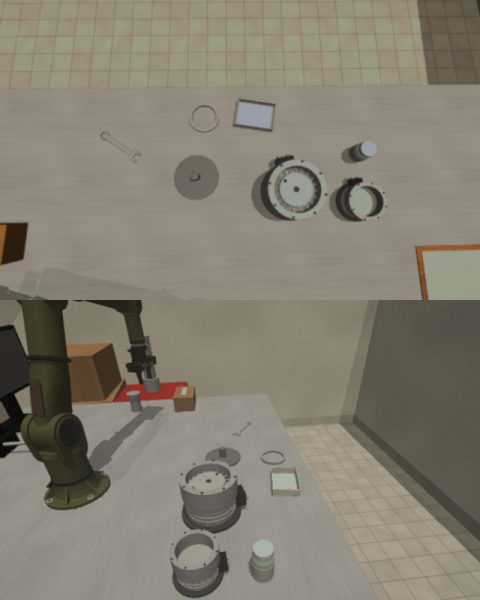

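```bash
python3 - <<'E'
from h import *
out=[]
for c,C,z,rs,crops in (("top",(.502,-.184),.15,(.09,.07),(335,195,455,315)),("top",(.558,.137),.014,(.078,),(215,190,315,290)),("side",(.502,-.184),.15,(.09,.07),(225,200,345,320)),("side",(.558,.137),.014,(.078,),(245,165,345,265))):
    im=imaging.get_image(c);x0,y0,x1,y1=crops;s=300/(x1-x0)
    f=cv2.resize(im["frame"][y0:y1,x0:x1,::-1],(300,300),interpolation=cv2.INTER_CUBIC)
    for r in rs:
        for t in np.linspace(0,2*np.pi,24,endpoint=False):
            p=(proj(im,[C[0]+r*np.cos(t),C[1]+r*np.sin(t),z])+.5-[x0,y0])*s
            cv2.circle(f,tuple(p.astype(int)),1,(0,0,255),-1)
    out.append(f)
cv2.imwrite("pics/b.png",np.vstack([np.hstack(out[:2]),np.hstack(out[2:])]))
E
```

```text
(no output)
```

View pics/b.png

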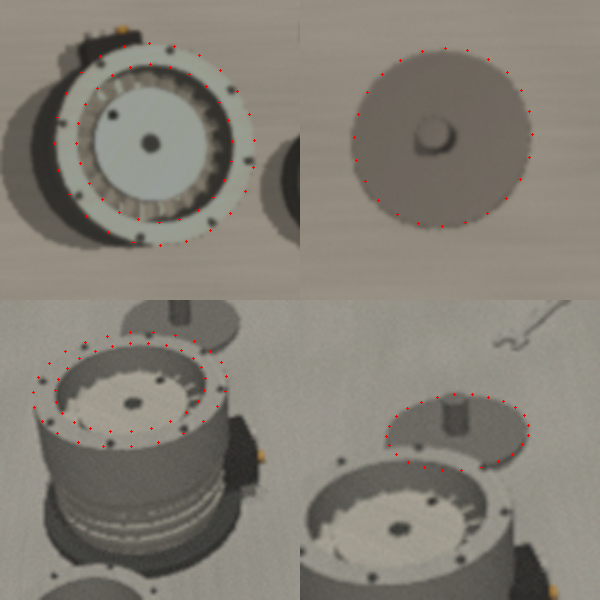

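The larger pump is at about (0.502, -0.184) and the cap at about (0.558, 0.137). The projected circles match the flange and lip edges in both views to within about 1 mm. The dot shows at crop pixel (113,115) in the top view.

```bash
python3 -m jog '[[[-3.29,-2.33,0,0,0,0,0],[-3.29,-2.33,0,0,0,0,0],[-3.29,-2.33,0,0,0,0,0],[-3.29,-2.33,0,0,0,0,0],[-3.29,-2.33,0,0,0,0,0],[-3.29,-2.33,0,0,0,0,0],[-3.29,-2.33,0,0,0,0,0],[-3.29,-2.33,0,0,0,0,0],[-3.29,-2.33,0,0,0,0,0],[-3.29,-2.33,0,0,0,0,0],[-3.29,-2.33,0,0,0,0,0],[-3.29,-2.33,0,0,0,0,0]]]' 30; cat > go.py <<'E'
import sys
from h import *
np.set_printoptions(precision=4,suppress=True)
s=ctrl.get_state();M=R.from_rotvec(s["tool_rot"]).as_matrix()
t=np.array(eval(sys.argv[1]))
print("t",s["time"],"pos",s["position"],"F",s["ft_force"],"q7",s["joint_positions"],"w",s["grip_width"]*87)
print("tool shift cm",M.T@(t-s["position"])*100); print("z axis",M[:,2],"x",M[:,0])
E
python3 go.py "(.471,-.175,.245)"
```

```text
time: 2.4
position: [0.4814, 0.2481, 0.2449]
tool_rot: [0.43, 3.111, 0.001]
ft_force: [0.9, 1.1, -0.1]
grip_width: 0.028
t 2.4 pos [0.4814 0.2481 0.2449] F [ 0.8699  1.0732 -0.0629] q7 [-0.7746  0.0866  0.2662  1.7318 -0.0237  1.3254  0.7927] w 2.4598350207605284
tool shift cm [-10.4685 -41.0053  -0.0369]
z axis [ 0.0007  0.0007 -1.    ] x [-0.9625  0.2711 -0.0005]
```

```bash
python3 -m jog '[[[-0.87,-3.42,0,0,0,0,0],[-0.87,-3.42,0,0,0,0,0],[-0.87,-3.42,0,0,0,0,0],[-0.87,-3.42,0,0,0,0,0],[-0.87,-3.42,0,0,0,0,0],[-0.87,-3.42,0,0,0,0,0],[-0.87,-3.42,0,0,0,0,0],[-0.87,-3.42,0,0,0,0,0],[-0.87,-3.42,0,0,0,0,0],[-0.87,-3.42,0,0,0,0,0],[-0.87,-3.42,0,0,0,0,0],[0,0,0,0,0,0,0]]]'; python3 go.py "(.471,-.175,.245)"
```

```text
time: 3.6
position: [0.4696, -0.1444, 0.2451]
tool_rot: [0.443, 3.109, -0.003]
ft_force: [-0.0, 0.2, 0.7]
grip_width: 0.003
t 3.6 pos [ 0.4696 -0.1444  0.2451] F [-0.0108  0.1753  0.6558] q7 [-0.4235 -0.0472  0.6536  1.8538  0.0313  1.3239  1.5094] w 0.24853739702595729
tool shift cm [-0.9862 -2.8981  0.0172]
z axis [ 0.001 -0.002 -1.   ] x [-0.9601  0.2795 -0.0016]
```

```bash
python3 -m jog '[[[-0.5,-1.45,0,0,0,0,0],[-0.49,-1.45,0,0,0,0,0],[0,0,2.5,0,0,0,0],[0,0,2.5,0,0,0,0],[0,0,2.2,0,0,0,0],[0,0,0.5,0,0,0,0],[0,0,0,0,0,0,0],[0,0,0,0,0,0,0]]]'; python3 go.py "(.471,-.175,.165)"
```

```text
time: 4.4
position: [0.473, -0.1692, 0.1687]
tool_rot: [0.429, 3.11, 0.0]
ft_force: [0.3, 0.4, 0.5]
grip_width: 0.009
t 4.4 pos [ 0.473  -0.1692  0.1687] F [0.3467 0.4069 0.4843] q7 [-0.3818  0.0554  0.6996  1.9325 -0.0392  1.1653  1.6289] w 0.7837661044217454
tool shift cm [ 0.0384 -0.6155  0.3657]
z axis [ 0.0017 -0.0001 -1.    ] x [-0.9626  0.2709 -0.0017]
```

```bash
python3 -m jog '[[[0,-0.3,0,0,0,0,0],[0,-0.3,0,0,0,0,0],[0,0,0.2,0,0,0,0],[0,0,0,0,0,0,0],[0,0,0,0,0,0,0]]]'; python3 go.py "(.471,-.175,.165)"
```

```text
time: 4.9
position: [0.4706, -0.175, 0.1656]
tool_rot: [0.43, 3.112, 0.0]
ft_force: [-0.4, 0.4, 0.5]
grip_width: 0.005
t 4.9 pos [ 0.4706 -0.175   0.1656] F [-0.425   0.4179  0.515 ] q7 [-0.3739  0.0599  0.7058  1.9357 -0.0426  1.1606  1.6439] w 0.47063683133310547
tool shift cm [-0.0405  0.0107  0.056 ]
z axis [ 0.0001  0.0002 -1.    ] x [-0.9625  0.2714 -0.    ]
```

```bash
python3 -m jog '[[[0,0,0.2,0,0,0,0],[0,0,0,0,0,0,0]]]'; python3 -m jog '[[[0,0,0.2,0,0,0,0],[0,0,0,0,0,0,0]]]';python3 go.py "(.471,-.175,.165)"
```

```text
time: 5.1
position: [0.4704, -0.1749, 0.1632]
tool_rot: [-0.43, -3.112, -0.0]
ft_force: [-0.6, -0.1, 0.0]
grip_width: 0.007
time: 5.3
position: [0.4704, -0.1749, 0.1612]
tool_rot: [-0.43, -3.112, -0.0]
ft_force: [-0.2, 0.1, 1.0]
grip_width: 0.004
t 5.3 pos [ 0.4704 -0.1749  0.1612] F [-0.1894  0.1041  1.0251] q7 [-0.3729  0.0652  0.7062  1.9407 -0.0463  1.1521  1.6472] w 0.3114328255358461
tool shift cm [-0.0578  0.0084 -0.3768]
z axis [-0.0005  0.0001 -1.    ] x [-0.9625  0.2712  0.0005]
```

```bash
cat > chk.py <<'E'
import sys
from bench import ctrl
s=ctrl.get_state();f=s["ft_force"][2];print(round(s["time"],2),s["position"].round(4),s["ft_force"].round(2),flush=True)
sys.exit(f>1.9)
E
J="python3 -m jog"; C="python3 chk.py"
$J '[[[0,0,0.1,0,0,0,0],[0,0,0,0,0,0,0]]]' >/dev/null && $C && $J '[[[0,0,0.1,0,0,0,0],[0,0,0,0,0,0,0]]]' >/dev/null && $C && $J '[[[0,0,0.1,0,0,0,0],[0,0,0,0,0,0,0]]]' >/dev/null && $C && $J '[[[0,0,0.1,0,0,0,0],[0,0,0,0,0,0,0]]]' >/dev/null && $C && $J '[[[0,0,0.1,0,0,0,0],[0,0,0,0,0,0,0]]]' >/dev/null && $C && $J '[[[0,0,0.1,0,0,0,0],[0,0,0,0,0,0,0]]]' >/dev/null && $C && $J '[[[0,0,0.1,0,0,0,0],[0,0,0,0,0,0,0]]]' >/dev/null && $C && $J '[[[0,0,0.1,0,0,0,0],[0,0,0,0,0,0,0]]]' >/dev/null && $C && $J '[[[0,0,0.1,0,0,0,0],[0,0,0,0,0,0,0]]]' >/dev/null && $C && $J '[[[0,0,0.1,0,0,0,0],[0,0,0,0,0,0,0]]]' >/dev/null && $C
```

```text
5.5 [ 0.4705 -0.175   0.1604] [0.58 0.12 0.03]False
```

```bash
sed -i 's/sys.exit(f>1.9)/sys.exit(int(f>1.9))/' chk.py
J="python3 -m jog"; C="python3 chk.py"
$J '[[[0,0,0.1,0,0,0,0],[0,0,0,0,0,0,0]]]' >/dev/null && $C && $J '[[[0,0,0.1,0,0,0,0],[0,0,0,0,0,0,0]]]' >/dev/null && $C && $J '[[[0,0,0.1,0,0,0,0],[0,0,0,0,0,0,0]]]' >/dev/null && $C && $J '[[[0,0,0.1,0,0,0,0],[0,0,0,0,0,0,0]]]' >/dev/null && $C && $J '[[[0,0,0.1,0,0,0,0],[0,0,0,0,0,0,0]]]' >/dev/null && $C && $J '[[[0,0,0.1,0,0,0,0],[0,0,0,0,0,0,0]]]' >/dev/null && $C && $J '[[[0,0,0.1,0,0,0,0],[0,0,0,0,0,0,0]]]' >/dev/null && $C && $J '[[[0,0,0.1,0,0,0,0],[0,0,0,0,0,0,0]]]' >/dev/null && $C && $J '[[[0,0,0.1,0,0,0,0],[0,0,0,0,0,0,0]]]' >/dev/null && $C && $J '[[[0,0,0.1,0,0,0,0],[0,0,0,0,0,0,0]]]' >/dev/null && $C
```

```text
5.7 [ 0.4705 -0.175   0.1594] [0.07 0.08 0.45]
5.9 [ 0.4705 -0.175   0.1584] [-0.52  0.23 -0.12]
6.1 [ 0.4705 -0.175   0.1574] [-0.66  0.01 -0.54]
6.3 [ 0.4705 -0.175   0.1564] [ 0.14 -0.21  0.11]
6.5 [ 0.4705 -0.175   0.1554] [ 0.62 -0.29 -0.01]
6.7 [ 0.4705 -0.175   0.1544] [0.11 0.22 0.22]
6.9 [ 0.4705 -0.175   0.1534] [-0.68  0.24  0.29]
7.1 [ 0.4705 -0.175   0.1524] [ 0.06  0.12 -0.2 ]
7.3 [ 0.4707 -0.175   0.1517] [-0.15 -0.05  1.24]
7.5 [ 0.4707 -0.1751  0.1509] [-1.2   0.4   4.55]
```

```bash
sed -i 's/f>1.9/f>8.5 or f<1/' chk.py
J="python3 -m jog"; C="python3 chk.py"
$J '[[[-0.05,0.41,0.02,0,0,0,0],[-0.06,0.42,0,0,0,0,0]]]' >/dev/null && $C && $J '[[[-0.16,0.38,0,0,0,0,0],[-0.16,0.39,0,0,0,0,0]]]' >/dev/null && $C && $J '[[[-0.25,0.33,0,0,0,0,0],[-0.26,0.33,0,0,0,0,0]]]' >/dev/null && $C && $J '[[[-0.33,0.25,0,0,0,0,0],[-0.33,0.26,0,0,0,0,0]]]' >/dev/null && $C; python3 -c "
from h import *
im=imaging.get_image('side');save(im,'c.png',(225,170,345,290),5)"
```

```text
7.7 [ 0.4742 -0.1684  0.1509] [-1.07 -1.28  4.82]
7.9 [ 0.4796 -0.1614  0.1508] [-0.6  -1.53  5.16]
8.1 [ 0.4861 -0.1564  0.1508] [-2.49 -1.44  5.8 ]
8.3 [ 0.4937 -0.1531  0.1507] [-2.66 -0.96  5.28]
```

View pics/c.png

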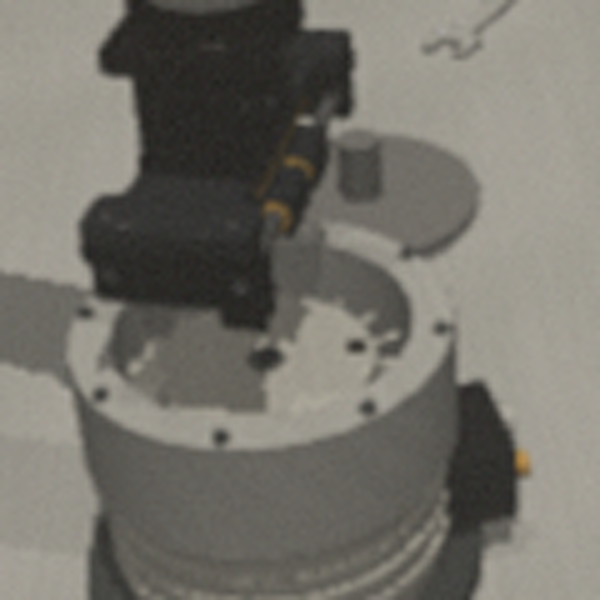

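The dot moved clockwise to crop (355,346) and the force is steady at about 5 N, so I'm continuing.

```bash
J="python3 -m jog"; C="python3 chk.py"
$J '[[[-0.77,0.32,0,0,0,0,0],[-0.83,0.11,0,0,0,0,0]]]' >/dev/null && $C && $J '[[[-0.83,-0.11,0,0,0,0,0],[-0.77,-0.32,0,0,0,0,0]]]' >/dev/null && $C && $J '[[[-0.66,-0.51,0,0,0,0,0],[-0.51,-0.66,0,0,0,0,0]]]' >/dev/null && $C && $J '[[[-0.32,-0.77,0,0,0,0,0],[-0.11,-0.83,0,0,0,0,0]]]' >/dev/null && $C;  python3 -c "
from h import *
im=imaging.get_image('top');save(im,'d.png',(335,195,455,315),3)
im=imaging.get_image('side');save(im,'e.png',(225,170,345,290),3)
a=cv2.imread('pics/d.png');b=cv2.imread('pics/e.png');cv2.imwrite('pics/f.png',np.hstack([a,b]))"; $C
```

```text
8.55 [ 0.5103 -0.1527  0.1507] [-2.81 -0.72  6.22]
8.75 [ 0.525  -0.1604  0.1507] [-2.16  0.33  6.64]
8.95 [ 0.5337 -0.1745  0.1508] [-0.41  1.91  5.28]
9.15 [ 0.534  -0.1911  0.1509] [0.98 2.73 4.86]
9.25 [ 0.5334 -0.1932  0.151 ] [ 1.18 -1.72  4.2 ]
```

View pics/f.png

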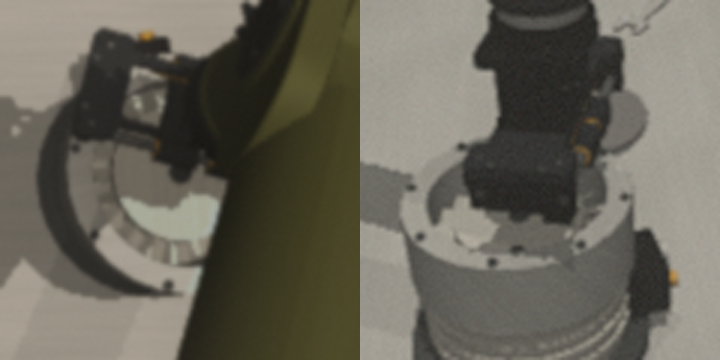

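```bash
J="python3 -m jog"; C="python3 chk.py"
python3 -c "
from h import *
for c,uv in (('top',(335+113/2.5,195+115/2.5)),('side',(289,232)),('side',(296,239.2)),('side',(277.3,252.7))):
    p=at_z(imaging.get_image(c),uv,.1285);v=p[:2]-[.502,-.184];print(c,np.hypot(*v),np.degrees(np.arctan2(v[1],v[0])))
"
$J '[[[0.11,-0.83,0,0,0,0,0],[0.32,-0.77,0,0,0,0,0],[0.51,-0.66,0,0,0,0,0]]]' >/dev/null && $C && $J '[[[0.66,-0.51,0,0,0,0,0],[0.77,-0.32,0,0,0,0,0],[0.83,-0.11,0,0,0,0,0]]]' >/dev/null && $C && $J '[[[0.83,0.11,0,0,0,0,0],[0.77,0.32,0,0,0,0,0],[0.66,0.51,0,0,0,0,0]]]' >/dev/null && $C && $J '[[[0.51,0.66,0,0,0,0,0],[0.32,0.77,0,0,0,0,0],[0.11,0.83,0,0,0,0,0]]]' >/dev/null && $C && $J '[[[-0.11,0.83,0,0,0,0,0],[-0.32,0.77,0,0,0,0,0],[-0.51,0.66,0,0,0,0,0]]]' >/dev/null && $C && $J '[[[-0.66,0.51,0,0,0,0,0],[-0.77,0.32,0,0,0,0,0],[-0.83,0.11,0,0,0,0,0]]]' >/dev/null && $C
python3 -c "
from h import *
im=imaging.get_image('side');save(im,'g.png',(225,170,345,290),4)"
```

```text
top 0.04070797489413748 51.02059286750672
side 0.04180361471402664 48.2365642577623
side 0.04348119656501396 -0.3696488805043375
side 0.04487562068940276 -91.21629300020602
9.75 [ 0.5179 -0.2105  0.1507] [1.28 1.44 5.85]
10.05 [ 0.4932 -0.214   0.1507] [ 2.33 -0.26  5.46]
10.35 [ 0.4736 -0.1994  0.1508] [ 1.77 -1.67  6.22]
10.65 [ 0.4702 -0.1752  0.1507] [-0.19 -1.69  7.  ]
10.95 [ 0.4848 -0.1557  0.1504] [-0.96 -1.63  7.03]
11.25 [ 0.5092 -0.1518  0.1502] [-2.24 -0.45  9.16]
```

View pics/g.png

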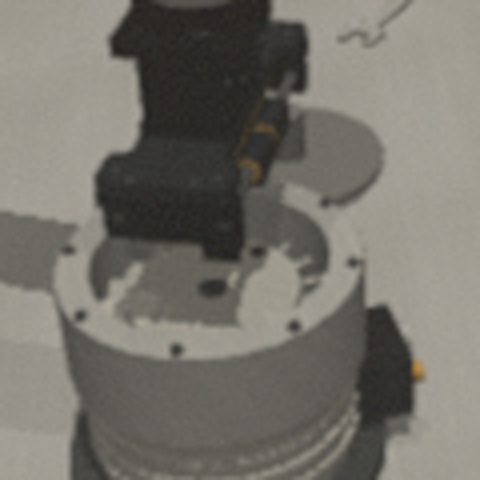

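```bash
J="python3 -m jog"; C="python3 chk.py"
$J '[[[-0.42,-0.05,-0.04,0,0,0,0],[-0.41,-0.06,0,0,0,0,0]]]' >/dev/null && $C && $J '[[[-0.39,-0.16,0,0,0,0,0],[-0.38,-0.16,0,0,0,0,0],[-0.33,-0.25,0,0,0,0,0],[-0.33,-0.26,0,0,0,0,0]]]' >/dev/null && $C && $J '[[[-0.51,-0.66,0,0,0,0,0],[-0.32,-0.77,0,0,0,0,0],[-0.11,-0.83,0,0,0,0,0]]]' >/dev/null && $C && $J '[[[0.11,-0.83,0,0,0,0,0],[0.32,-0.77,0,0,0,0,0],[0.51,-0.66,0,0,0,0,0]]]' >/dev/null && $C
python3 -c "
from h import *
im=imaging.get_image('side');save(im,'i.png',(225,170,345,290),4)"
```

```text
11.5 [ 0.5168 -0.1549  0.1505] [-2.66  0.7   7.04]
11.9 [ 0.5287 -0.1663  0.1505] [-1.01  1.98  6.03]
12.2 [ 0.5326 -0.1905  0.1507] [1.16 2.66 6.02]
12.5 [ 0.5176 -0.2105  0.1509] [2.14 1.96 5.32]
```

View pics/i.png

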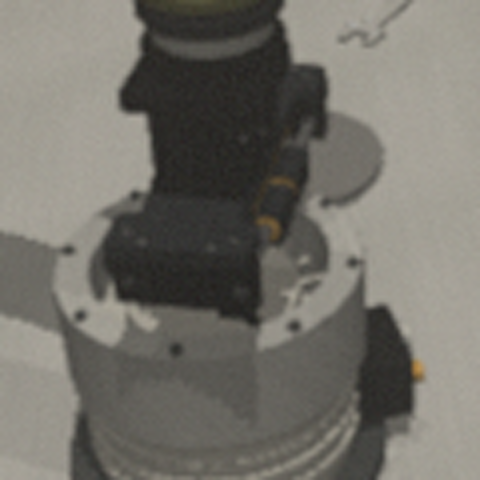

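```bash
python3 -m jog '[[[0,0,-1,0,0,0,0],[0,0,-2.5,0,0,0,0],[0,0,-3,0,0,0,0],[0,0,-3,0,0,0,6.5],[0.62,3.84,0,0,0,0,6.5],[0.62,3.84,0,0,0,0,6.5],[0.62,3.84,0,0,0,0,6.5],[0.62,3.84,0,0,0,0,6.5],[0.62,3.84,0,0,0,0,6.5],[0.62,3.84,0,0,0,0,6.5],[0.62,3.84,0,0,0,0,6.5],[0.62,3.84,0,0,0,0,6.5]]]'; python3 -m jog '[[[0.62,3.84,0,0,0,0,6.5],[0,0,0,0,0,0,6.5],[0,0,0,0,0,0,6.5]]]' >/dev/null; python3 go.py "(.558,.137,.1)"; python3 -c "
from h import *
im=imaging.get_image('side');save(im,'j.png',(225,170,345,290),4)
im=imaging.get_image('top');save(im,'k.png',(335,195,455,315),4)
a=cv2.imread('pics/j.png');b=cv2.imread('pics/k.png');cv2.imwrite('pics/l.png',cv2.resize(np.hstack([a,b]),(800,400)))"
```

```text
time: 13.75
position: [0.5515, 0.0995, 0.2453]
tool_rot: [-0.429, -3.11, 0.001]
ft_force: [1.3, 0.3, -0.3]
grip_width: 0.708
t 14.05 pos [0.556  0.1375 0.2449] F [ 0.3021 -0.7019 -0.0081] q7 [-0.6914  0.1625  0.4523  1.6617 -0.072   1.337   1.0719] w 65.22424453859813
tool shift cm [-0.2416  0.0348 14.4881]
z axis [-0.0026 -0.0014 -1.    ] x [-0.9634  0.2682  0.0021]
```

View pics/l.png

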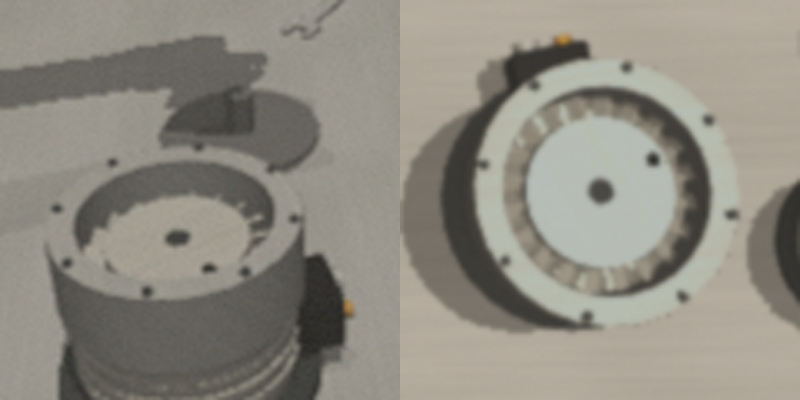

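The dot is now at azimuth -60°. Following it through 49°, 0°, -91° and back to the start, the rotor has turned about 469° clockwise. Next is the cap grasp.

```bash
python3 -m jog '[[[-0.2,0.03,4,0,0,0,6.5],[0,0,4,0,0,0,6.5],[0,0,4,0,0,0,6.5],[0,0,3,0,0,0,6.5],[0,0,2,0,0,0,6.5],[0,0,1.5,0,0,0,6.5],[0,0,1,0,0,0,6.5],[0,0,0,0,0,0,6.5],[0,0,0,0,0,0,6.5]]]' 20; python3 go.py "(.558,.137,.041)"
```

```text
time: 15.05
position: [0.5598, 0.1358, 0.0516]
tool_rot: [0.431, 3.111, 0.001]
ft_force: [0.8, -1.0, -0.2]
grip_width: 0.752
t 15.05 pos [0.5598 0.1358 0.0516] F [ 0.756  -0.987  -0.2487] q7 [-0.6471  0.3543  0.4261  1.8572 -0.1754  0.9654  1.1513] w 65.43440720040165
tool shift cm [0.2073 0.0662 1.0637]
z axis [ 0.0013  0.0004 -1.    ] x [-0.9624  0.2718 -0.0011]
```

```bash
python3 -m jog '[[[0.2,0.07,0.5,0,0,0,6.5],[0,0,0.55,0,0,0,6.5],[0,0,0,0,0,0,6.5],[0,0,0,0,0,0,2.6],[0,0,0,0,0,0,2.6],[0,0,0,0,0,0,2.6],[0,0,0,0,0,0,2.6],[0,0,0,0,0,0,2.6],[0,0,0,0,0,0,2.6],[0,0,0,0,0,0,2.6]]]' 25; python3 go.py "(.558,.137,.041)"
```

```text
time: 16.05
position: [0.5575, 0.1375, 0.0403]
tool_rot: [0.43, 3.112, 0.001]
ft_force: [1.1, 0.7, 0.4]
grip_width: 0.312
t 16.05 pos [0.5575 0.1375 0.0403] F [1.1401 0.7013 0.3559] q7 [-0.6467  0.3666  0.4214  1.8679 -0.1824  0.9441  1.1535] w 27.140104354487185
tool shift cm [-0.0611 -0.0307 -0.0652]
z axis [ 0.0004  0.0004 -1.    ] x [-0.9625  0.2711 -0.0003]
```

```bash
python3 -m jog '[[[0,0,0,0,0,0,1.5],[0,0,0,0,0,0,1.5],[0,0,-1,0,0,0,1.5],[0,0,-2,0,0,0,1.5],[0,0,-3,0,0,0,1.5],[0,0,-4,0,0,0,1.5],[0,0,-4,0,0,0,1.5],[0,0,-4,0,0,0,1.5],[0,0,-1.5,0,0,0,1.5],[0,0,0,0,0,0,1.5]]]' 25; python3 -m jog '[[[-0.14,-1.35,0,0,0,0,1.5],[-0.29,-2.7,0,0,0,0,1.5],[-0.29,-2.7,0,0,0,0,1.5],[-0.29,-2.7,0,0,0,0,1.5],[-0.29,-2.7,0,0,0,0,1.5],[-0.29,-2.7,0,0,0,0,1.5],[-0.29,-2.7,0,0,0,0,1.5],[-0.29,-2.7,0,0,0,0,1.5],[-0.29,-2.7,0,0,0,0,1.5],[-0.29,-2.7,0,0,0,0,1.5],[-0.29,-2.7,0,0,0,0,1.5],[-0.28,-2.7,0,0,0,0,1.5]]]'; python3 -m jog '[[[-0.14,-1.35,0,0,0,0,1.5],[0,0,0,0,0,0,1.5],[0,0,0,0,0,0,1.5],[0,0,0,0,0,0,1.5]]]' >/dev/null; python3 go.py "(.502,-.184,.235)"
cat > ov.py <<'E'
import sys
from h import *
s=ctrl.get_state();M=R.from_rotvec(s["tool_rot"]).as_matrix();p=s["position"]
off=np.array(eval(sys.argv[1])) # cap axis offset, world xy
out=[]
for c,(x0,y0,x1,y1) in (("top",(345,185,465,305)),("side",(215,150,335,270))):
    im=imaging.get_image(c);k=400/(x1-x0)
    f=cv2.resize(im["frame"][y0:y1,x0:x1,::-1],(400,400),interpolation=cv2.INTER_CUBIC)
    for cc,z,r,col in (((p[0]+off[0],p[1]+off[1]),p[2]-.041+.014,.078,(0,0,255)),((.502,-.184),.15,.09,(0,200,0))):
        for t in np.linspace(0,2*np.pi,36,endpoint=False):
            q=(proj(im,[cc[0]+r*np.cos(t),cc[1]+r*np.sin(t),z])+.5-[x0,y0])*k
            cv2.circle(f,tuple(q.astype(int)),1,col,-1)
    out.append(f)
cv2.imwrite("pics/"+sys.argv[2],np.hstack(out))
E
python3 ov.py "(0,0)" m.png
```

```text
time: 17.05
position: [0.5585, 0.1371, 0.2378]
tool_rot: [0.43, 3.108, 0.004]
ft_force: [1.2, 0.0, -2.6]
grip_width: 0.315
time: 18.25
position: [0.5024, -0.1724, 0.2324]
tool_rot: [-0.431, -3.107, 0.001]
ft_force: [0.6, 0.1, -2.4]
grip_width: 0.318
t 18.65 pos [ 0.503  -0.1821  0.2347] F [-0.4261  0.0388 -1.5984] q7 [-0.3683  0.0851  0.7096  1.7725 -0.0581  1.306   1.6535] w 27.05929363272841
tool shift cm [ 0.0484 -0.2062 -0.0337]
z axis [-0.0008  0.001  -1.    ] x [-0.9632  0.2689  0.0011]
```

View pics/m.png

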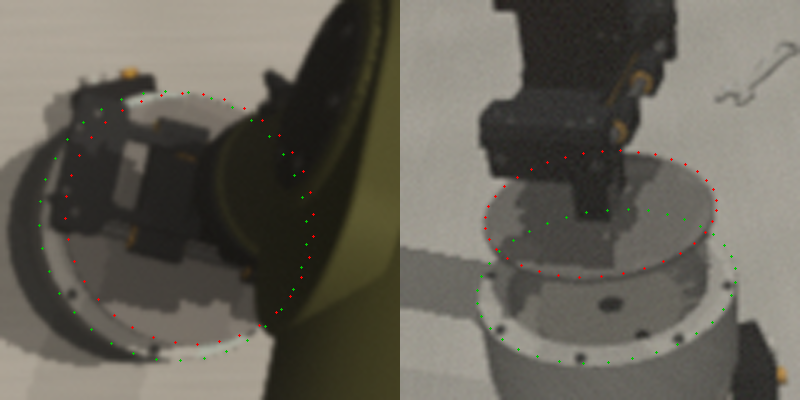

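The cap is level and centred on the TCP: the red lip circle fits in both views. Time to lower it.

```bash
python3 -m jog '[[[0.05,-0.2,1,0,0,0,1.5],[0,0,1,0,0,0,1.5],[0,0,1,0,0,0,1.5],[0,0,0.8,0,0,0,1.5],[0,0,0,0,0,0,1.5],[0,0,0,0,0,0,1.5],[0,0,0,0,0,0,1.5]]]'>/dev/null; python3 go.py "(.502,-.184,.196)"; python3 ov.py "(0,0)" n.png
```

```text
t 19.45 pos [ 0.502  -0.1861  0.1977] F [ 0.2348  0.3258 -1.9608] q7 [-0.3561  0.1165  0.7139  1.8225 -0.081   1.2311  1.6773] w 27.925975185601203
tool shift cm [0.0598 0.197  0.1654]
z axis [ 0.0008 -0.0001 -1.    ] x [-0.9625  0.2714 -0.0008]
```

View pics/n.png

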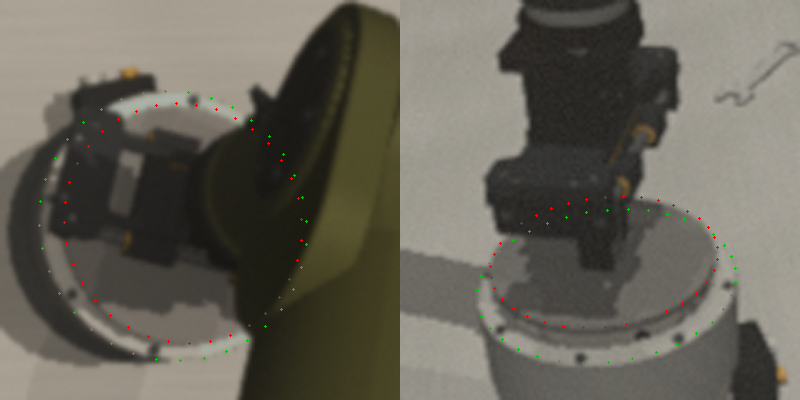

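```bash
python3 -m jog '[[[0.05,0.2,0.15,0,0,0,1.5],[0,0,0,0,0,0,1.5],[0,0,0,0,0,0,1.5],[0,0,0,0,0,0,1.5]]]'>/dev/null; python3 go.py "(.502,-.184,.187)"
```

```text
t 19.95 pos [ 0.5018 -0.1838  0.1958] F [-0.0241  0.1731 -1.4579] q7 [-0.3587  0.1162  0.7122  1.8265 -0.0806  1.2279  1.6734] w 27.424619204293073
tool shift cm [-0.0245 -0.0126  0.8804]
z axis [ 0.0001  0.     -1.    ] x [-0.9625  0.2712 -0.0001]
```

```bash
sed -i 's/f>8.5 or f<1/f>1.0/' chk.py; J="python3 -m jog"; C="python3 chk.py"
$J '[[[0,0,0.2,0,0,0,1.5],[0,0,0,0,0,0,1.5]]]' >/dev/null && $C && $J '[[[0,0,0.2,0,0,0,1.5],[0,0,0,0,0,0,1.5]]]' >/dev/null && $C && $J '[[[0,0,0.2,0,0,0,1.5],[0,0,0,0,0,0,1.5]]]' >/dev/null && $C && $J '[[[0,0,0.2,0,0,0,1.5],[0,0,0,0,0,0,1.5]]]' >/dev/null && $C && $J '[[[0,0,0.2,0,0,0,1.5],[0,0,0,0,0,0,1.5]]]' >/dev/null && $C && $J '[[[0,0,0.1,0,0,0,1.5],[0,0,0,0,0,0,1.5]]]' >/dev/null && $C && $J '[[[0,0,0.1,0,0,0,1.5],[0,0,0,0,0,0,1.5]]]' >/dev/null && $C && $J '[[[0,0,0.1,0,0,0,1.5],[0,0,0,0,0,0,1.5]]]' >/dev/null && $C && $J '[[[0,0,0.1,0,0,0,1.5],[0,0,0,0,0,0,1.5]]]' >/dev/null && $C
```

```text
20.15 [ 0.5016 -0.1838  0.1934] [-0.36  0.26 -1.5 ]
20.35 [ 0.5016 -0.1838  0.1914] [-0.91 -0.21 -1.94]
20.55 [ 0.5016 -0.1837  0.1895] [-0.41 -0.16 -2.34]
20.75 [ 0.5016 -0.1838  0.1875] [-0.26  0.28 -1.61]
20.95 [ 0.5016 -0.1837  0.1855] [ 0.65 -0.47 -2.43]
21.15 [ 0.5017 -0.1838  0.1846] [-0.33 -1.24 -1.96]
21.35 [ 0.5017 -0.1838  0.1836] [-0.27 -0.54 -2.9 ]
21.55 [ 0.5017 -0.1838  0.1826] [-0.71  0.55 -1.29]
21.75 [ 0.5019 -0.1839  0.1823] [-1.81 -0.04  4.46]
```

Contact came at TCP z 0.1825, which puts the lip underside at 0.150, so the cap is home. I'm releasing and retracting.

```bash
python3 -m jog '[[[0,0,-0.05,0,0,0,1.5],[0,0,0,0,0,0,3.2],[0,0,0,0,0,0,5],[0,0,0,0,0,0,5],[0,0,0,0,0,0,5],[0,0,0,0,0,0,5],[0,0,-1,0,0,0,5],[0,0,-2,0,0,0,5],[0,0,-3,0,0,0,5],[0,0,-4,0,0,0,5]]]'; python3 -m jog '[[[0,2.5,-1,0,0,0,5],[0,4,0,0,0,0,5],[0,4,0,0,0,0,5],[0,4,0,0,0,0,5],[0,4,0,0,0,0,5],[0,4,0,0,0,0,5],[0,2,0,0,0,0,5],[0,0,0,0,0,0,5]]]'
python3 - <<'E'
from h import *
out=[]
for c,(x0,y0,x1,y1) in (("top",(335,195,455,315)),("side",(220,190,340,310))):
    im=imaging.get_image(c);k=400/(x1-x0)
    f=cv2.resize(im["frame"][y0:y1,x0:x1,::-1],(400,400),interpolation=cv2.INTER_CUBIC)
    for z,r,col in ((.156,.078,(0,0,255)),(.192,.014,(0,0,255)),(.15,.09,(0,200,0))):
        for t in np.linspace(0,2*np.pi,36,endpoint=False):
            q=(proj(im,[.502+r*np.cos(t),-.184+r*np.sin(t),z])+.5-[x0,y0])*k
            cv2.circle(f,tuple(q.astype(int)),1,col,-1)
    out.append(f)
cv2.imwrite("pics/o.png",np.hstack(out))
E
```

```text
time: 22.75
position: [0.5008, -0.1836, 0.2828]
tool_rot: [-0.43, -3.11, 0.0]
ft_force: [0.3, -0.1, -0.0]
grip_width: 0.57
time: 23.55
position: [0.5685, 0.0555, 0.2922]
tool_rot: [-0.422, -3.113, -0.0]
ft_force: [-0.4, -0.8, -0.4]
grip_width: 0.577
```

View pics/o.png

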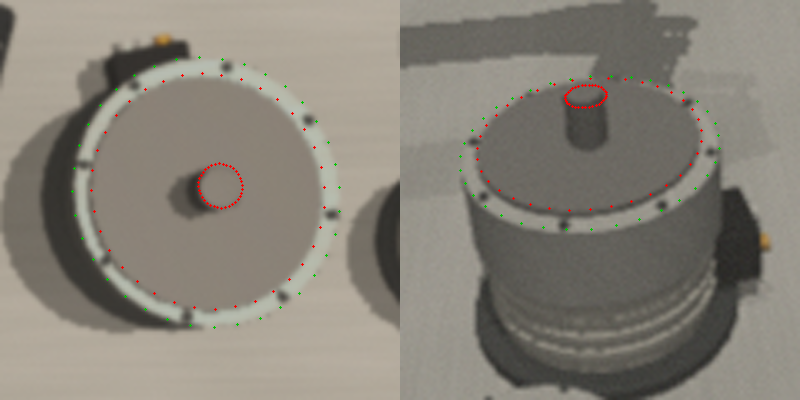

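The cap sits level and home: the lip circle at z = 0.156 and the knob top at z = 0.192 both match in both views. The arm is clear.

```bash
python3 -c "
from bench import close_job
print(close_job())"
```

```text
the job is handed in; nothing more can be done
None
```

I turned the rotor clockwise by more than one full turn, then set the cap home in the larger pump and handed the job in with about 23.6 s on the clock.

- **Rotor:** I felt the hub about 20 mm below the flange top and led the closed fingertips round it at 32 mm from the axis. I followed the black dot through the pictures, and the rotor turned about 470° clockwise, with some slip. The force readings were mostly 4–7 N, with one sample at 9.2 N. That is close to the 10 N limit, so I eased off straight away. I only sampled the force every 0.2–0.4 s, so a brief higher peak between readings can't be ruled out.
- **Cap:** I gripped it by the knob and lowered it in small steps. It touched down at about 4.5 N with the lip underside computed at 0.150 m, which is the flange height, and then I let go. In the last pictures from both cameras the lip and knob top match the fully home, level position to about 1 mm. The arm was clear of everything and the wrist force was near zero.
- **Other items:** My path kept away from the bystanders and I touched none of them. I did not measure their positions again at the end. None of the checks failed or disagreed.

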